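Close the tape tin and lift off its outer lid

ROBOT

A 6-joint arm with a two-finger parallel gripper is mounted at the origin on a cart in front of the work surface, level with it; the furniture and walls round the work are solid. World frame = base frame: x ahead of the robot, y to its left, z up, the work surface at z = 0. Lengths are in m, angles in rad, forces in N, time in s.
With the tool pointing down it reaches from about 0.35 to 0.775 m from the base axis. Payload 7.3 kg.
Tool frame: the origin (TCP) lies midway between the tips of the shut fingers; the grasp point (between the pads) lies 19 mm behind it (robot.grip_depth is the z of the grasp point in the tool frame, in m); z points along the fingers, y is the line along which they close (so a half turn about z gives the same grasp; the last joint's range is limited). The gripper opens to 92 mm and grips with 3 to 60 N. Pads are 19 mm wide; open, the fingers measure 130 mm over their backs; the gripper's body (75 mm by 190 mm) begins 47 mm behind the grasp point.
Start: joints at [-1.382, 0.342, 1.524, -0, 1.275, -0.146], TCP at [0.173, -0.496, 0.227] pointing down, gripper open.
Joint ranges: [-2.53, 2.53], [-0.77, 2.02], [0.04, 2.7], [-1, 4.14], [0.28, 2.66], [-3.11, 3.11]. Speed limits (rad/s): [2.57, 2.57, 3.14, 3.14, 3.14, 3.14].

INTERFACE

Orientations are given as [roll, pitch, yaw] about the fixed x, y, z axes, in that order (R = Rz(yaw) Ry(pitch) Rx(roll)).
In Python, from cell import robot, viewer gives the robot as it stands.
- The arm moves only by the tool step_arm, never from a script. Its argument "increments" is a list of rows, each an object with "delta_pos": the shift along the tool's x, y, z in cm, a list of three; "dr": the turn, a rotation vector about the tool's x, y, z in degrees, a list of three; "fingers": the closure, from -1 (fully open) to 1 (shut), so that 0 is half open. In form: [{"delta_pos": [tx, ty, tz], "dr": [wx, wy, wz], "fingers": fingers}, ...]. A call has exactly 5 rows; each row is the pose to reach, as a shift and turn from the pose commanded when the call began, along the tool's axes at that moment; what a row does not reach only later rows make up. A row lasts 1/8 s, in which the tool goes at most 62.5 mm and 10.7 degrees, less where a joint would pass 70% of its speed; a pose out of reach is approached as far as the arm can. A call with a gripper value outside its range is refused whole. The fingers move at their own pace and stop on an object; "newtons" is the grip in N (left out, the last holds). Time passes only in rows, so rows that repeat a pose let the fingers close, or fill a call up. It gives the time, the measured TCP pose, the force, the opening and the grip force at its end, in the units of the state.
- robot.observe(): the state, without advancing time (a new reading comes with each control period).
- viewer.read_camera(name): name is "scene" or "side" or "wrist"; returns the picture (420x560x3 uint8, red, green, blue); there is no depth.
- viewer.camera_params(name): a dict with "K" (3x3 intrinsics, pixels), "T" (4x4, takes a point from camera to world coordinates). Camera axes: x right, y down, z forward; pixel columns grow to the right and rows downward; lengths in m; the calibration is good to about 2 mm. A picture is of the moment at which its call begins: read the wrist's pose just before it. camera_params takes no time and is no camera call; for the wrist camera it gives the pose at the moment of the call.
- robot.hand_in(): hands the job in; it is judged then, once.
The state is a dict: "time": time; "qpos": joint angles; "qvel": joint speeds; "joint_efforts": joint torques, N m; "tool_pos": TCP position; "tool_rot": TCP orientation; "contact_force": force on the tool from outside, world axes, zero at the start; "torque": the same for the moment, N m; "opening": finger opening in m; "grip_force": force on a finger pad.
Only numpy, scipy, OpenCV 4.12 (cv2) and the standard library are available. Lean on these libraries where they do the work, as an engineer would, in place of code of your own. Each camera call takes 0.05 s, during which the arm holds its last target. There are 200 camera calls.

TASK

Close up the dark metal tin that has the roll of tape in it: carry the yellow inner lid and the green outer lid over from the wooden lid rest together, nested as they are, and lower them gently until the inner lid is fully home in the mouth of that tin. Then lift the green outer lid with the black knob off alone, leaving the inner lid seated, so that its seal can be checked, and finish while still holding the outer lid level in the gripper, about 10 cm above the inner lid. Never take the outer lid off before the inner lid is home, and leave the empty tin and the other things on the worktop where they are, with everything standing upright.

Things in the scene. Friction and masses are not known exactly. Their poses are not given: they have to be found in the camera images.
- tin_loaded: The tin to close: open round tin of dark grey metal, outside diameter 61, inside diameter 56, height 70, floor 4 thick (mm), about 0.5 kg, loose. A roll of white tape lies flat on its floor. Origin at the centre of its underside, z up along its axis. The inner lid is home when the underside of the lid's rim rests on the tin's top edge, 70 mm above this origin.
- tin_empty: An identical tin with nothing in it, not to be used. Same size and origin. The two tins and the lid rest swap places from start to start.
- tape_roll: Roll of white tape, diameter 52, height 15 mm, flat on the floor of the tin to close; stays there. Origin at the centre of its underside.
- lid_rest: Wooden lid rest, fixed: foot of diameter 92, height 8, with an upright tube of outside diameter 61, inside diameter 56 whose top edge is 48 above the worktop (mm). Origin at the centre of the foot's underside. The nested lids start on its tube.
- inner_lid: Inner lid, about 90 g, loose (mm): yellow round rim, diameter 68, z = 0 to 12; below it a black plug, diameter 50, 12 deep, bevelled at the foot to 42 (2 to 3 play all round in the tin); on top a boss, diameter 40, height 6, under the outer lid. Origin at the centre of the rim's underside, z up. The rim sticks out beyond outer lid, tin and rest, so a grip across it (68 wide) carries both lids.
- outer_lid: Outer lid, about 60 g, loose (mm): green round cap, diameter 54, height 14, hollow below; it rests on the yellow rim, 12 above the inner lid's origin, round the boss with 2 play, unlatched. Upright knob on top: steel neck of diameter 16 at z = 14 to 18, black grip of diameter 22 at z = 18 to 36. Origin at the centre of its underside, z up. Lifted by the knob it comes off alone.
- tea_tin: Bystander: green and grey closed tea tin, diameter 74, height 92 mm, at the left. Origin at the centre of its underside.
- tea_strainer: Bystander: steel tea strainer cup, diameter 82, height 61 mm. Origin at the centre of its underside.
- cap_black: Bystander: black bottle cap, diameter 57, height 24 mm. Origin at the centre of its underside.
- cap_grey: Bystander: grey bottle cap, diameter 69, height 24 mm. Origin at the centre of its underside.
- teaspoon: Bystander: teaspoon lying flat, 132 x 26 x 9 mm, its length along x. Origin at the centre of its underside.
- ball_valve: Bystander: brass ball valve with red lever, 32 x 115 x 49 mm, its length along y. Origin on its underside.
- mug: Bystander: white mug, 80 mm wide, 109 with its handle, 95 high, at the right. Origin on its underside.
- steel_flask: Bystander: tall pale flask, diameter 74, height 234 mm, at the right. Origin at the centre of its underside.
Things that resemble listed ones, but are neither listed nor needed, are in the scene too. What is meant by the outer_lid is not orange or red, and is the smaller of those in its own colour.

How it is judged:
On the way, in this order (a step that is already met when the one before it is completed fails the run):
1. the inner lid is home in the mouth of the tin with the tape, the outer lid still nested on it (z of inner_lid in the frame of tin_loaded between 0.067 and 0.073 m and horizontal distance between inner_lid and tin_loaded below 0.005 m and angle between the z axis of inner_lid and the z axis of tin_loaded, either way round below 0.07 rad and z of outer_lid in the frame of inner_lid below 0.015 m and horizontal distance between outer_lid and inner_lid below 0.005 m), for 0.2 s.
2. the outer lid alone is lifted clear in the gripper, the inner lid still home (z of inner_lid in the frame of tin_loaded between 0.067 and 0.073 m and horizontal distance between inner_lid and tin_loaded below 0.005 m and angle between the z axis of inner_lid and the z axis of tin_loaded, either way round below 0.07 rad and z of outer_lid in the frame of inner_lid above 0.06 m and contact force between the fingers and outer_lid above 0.5 N and contact force between the fingers and inner_lid below 0.1 N), for 0.2 s.
At the end, for the whole second after the job is handed in: Inner lid home in the upright tin with the tape (within 3 mm of the top edge, centred within 5 mm, level within 4 degrees), tape on the floor; outer lid held still by the fingers alone, 60 to 200 mm above the inner lid, within 20 degrees of level (all of step 2 and z of outer_lid in the frame of inner_lid below 0.2 m and angle between outer_lid's own z axis and vertical below 0.35 rad and angle between tin_loaded's own z axis and vertical below 0.05 rad and linear speed of outer_lid below 0.03 m/s and linear speed of inner_lid below 0.02 m/s and contact force between outer_lid and inner_lid below 0.05 N and contact force between outer_lid and tin_loaded below 0.05 N and horizontal distance between tape_roll and tin_loaded below 0.01 m and z of tape_roll in the frame of tin_loaded below 0.012 m); the arm keeps its last pose, push and grip.
It fails at once if the outer lid comes off the inner lid while the inner lid is not home in the tin with the tape ((z of outer_lid in the frame of inner_lid above 0.025 m or horizontal distance between outer_lid and inner_lid above 0.03 m) and not (z of inner_lid in the frame of tin_loaded between 0.067 and 0.073 m and horizontal distance between inner_lid and tin_loaded below 0.005 m and angle between the z axis of inner_lid and the z axis of tin_loaded, either way round below 0.07 rad)).
It fails at once if the lids are dropped or slammed into the tin (faster than 0.4 m/s at its mouth) (horizontal distance between inner_lid and tin_loaded below 0.03 m and z of inner_lid in the frame of tin_loaded below 0.11 m and linear speed of inner_lid above 0.4 m/s).
It fails at once if a tin is tipped over (angle between any of tin_loaded, tin_empty's own z axis and vertical above 0.35 rad).
It fails at once if a bystander is pushed more than 3 cm or knocked over (distance of any of tin_empty, tea_tin, tea_strainer, cap_black, cap_grey, teaspoon, ball_valve, mug, steel_flask from where it was at the start of the episode above 0.03 m or angle between any of tea_tin, tea_strainer, cap_black, cap_grey, teaspoon, ball_valve, mug, steel_flask's own z axis and vertical above 0.35 rad).
It also fails if it takes over 51 s, if anything falls off the work surface, if the arm or the gripper's body presses on something with over 40 N, if the wrist force passes 120 N, or if a joint passes its speed limit or range.

## Working session

There is one attempt and no reset: what is moved stays moved. The work goes in short steps, Python scripts to look and compute and a tool call to move; the robot and the scene stay as the last step left them, time stands still between calls to the robot, and variables do not carry over. Pictures are saved under pics/ and viewed, at most 10 in all, crops included, and the job is handed in when it is done.

Besides the shell and the picture viewer there is one more tool, called after "Request:" in YAML: its name, and indented under it one key for each argument. step_arm: Moves the arm, as the interface text tells. Its arguments: {"type":"object","properties":{"increments":{"type":"array"},"newtons":{"type":"number"}},"required":["increments"]}

```bash
mkdir -p pics; ls; python3 - <<'E'
from cell import robot, viewer
import cv2, numpy as np
for n in ("scene","side"):
    im=viewer.read_camera(n); cv2.imwrite(f"pics/{n}0.png",cv2.resize(im[:,:,::-1],(800,600),interpolation=cv2.INTER_CUBIC))
    p=viewer.camera_params(n); print(n,np.round(p["K"],1).tolist(),np.round(p["T"],3).tolist())
s=robot.observe(); print(s)
E
```

```text
pics
scene [[440.6, 0.0, 278.5], [0.0, 440.6, 213.1], [0.0, 0.0, 1.0]] [[-0.815, -0.349, 0.462, -0.078], [-0.579, 0.505, -0.64, 0.868], [-0.01, -0.789, -0.614, 0.921], [0.0, 0.0, 0.0, 1.0]]
side [[509.4, 0.0, 279.1], [0.0, 509.4, 209.6], [0.0, 0.0, 1.0]] [[0.866, -0.188, 0.464, -0.137], [-0.5, -0.328, 0.801, -1.215], [0.002, -0.926, -0.378, 0.641], [0.0, 0.0, 0.0, 1.0]]
{'time': 0.1, 'qpos': array([-1.38197646e+00,  3.42615371e-01,  1.52492911e+00,  1.53565196e-05,
        1.27540348e+00, -1.46002483e-01]), 'qvel': array([-0.00052476,  0.00058699, -0.00301811, -0.0001909 ,  0.00044549,
        0.00176765]), 'joint_efforts': array([ 1.97142275e-03, -4.32003951e+01, -2.44695747e+01,  7.19262077e-02,
        5.26241970e-02, -5.29843032e-05]), 'tool_pos': array([ 0.17247025, -0.49547272,  0.22613136]), 'tool_rot': array([-3.14025390e+00, -2.11705460e-04,  3.34817725e-01]), 'contact_force': array([ 0.83052317, -0.34338937, -0.67652087]), 'torque': array([-0.02495114,  0.03609925,  0.00405818]), 'grip_force': 0.0, 'opening': 0.09200993922515291}
```

View pics/scene0.png

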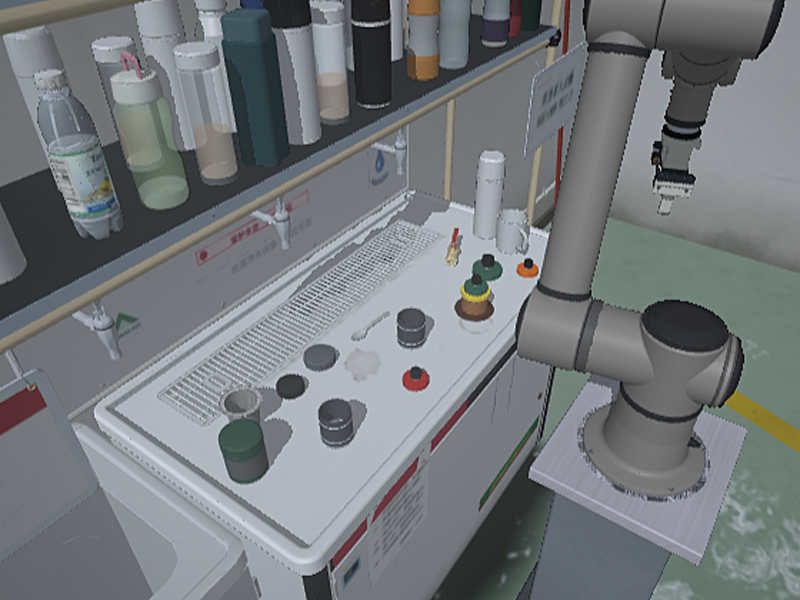

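View pics/side0.png

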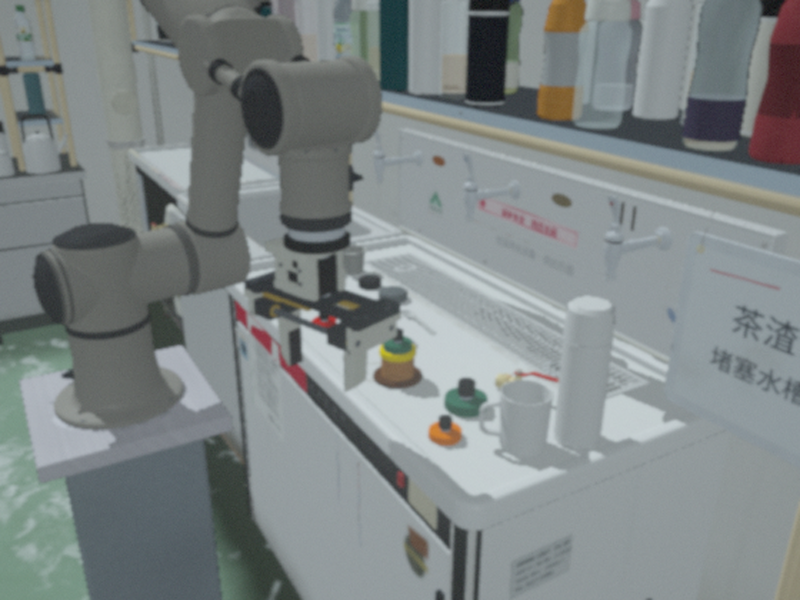

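The scene view shows the nested lids on the rest at about (476,290). The tins are at (411,328) and (337,423). Decoy caps (red, orange and a larger green one) stand apart. Next I'll enlarge the three targets.

```bash
python3 - <<'E'
from cell import viewer
import cv2, numpy as np
im=viewer.read_camera("scene")[:,:,::-1]; s2=viewer.read_camera("side")[:,:,::-1]
def c(i,x,y): return cv2.resize(i[y:y+50,x:x+66],(400,300),interpolation=cv2.INTER_CUBIC)
# origins (native): lids (300,187) tinA (255,207) tinB (205,270) side lids (245,225)
a=np.vstack([np.hstack([c(im,300,187),c(im,255,207)]),np.hstack([c(im,203,270),c(s2,245,225)])])
cv2.imwrite("pics/crop1.png",a)
E
```

```text
(no output)
```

View pics/crop1.png

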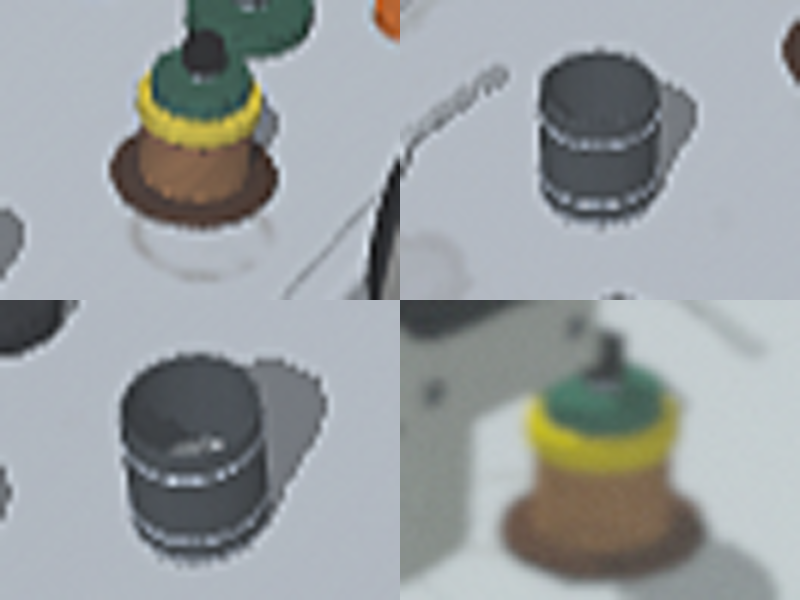

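The lower-left crop (tin B) has something whitish inside, so it is probably the loaded tin. Tin A looks empty. I'll compute positions.

```bash
cat > h.py <<'E'
from cell import robot, viewer
import cv2, numpy as np
def ray(p,u,v,z):
    d=p["T"][:3,:3]@np.linalg.solve(p["K"],[u,v,1.]); o=p["T"][:3,3]
    return (o+d*(z-o[2])/d[2])
def proj(p,X):
    c=np.linalg.inv(p["T"])@np.r_[X,1]; q=p["K"]@c[:3]; return q[:2]/q[2]
E
python3 - <<'E'
from h import *
p=viewer.camera_params("scene"); q=viewer.camera_params("side")
for n,u,v,z in [("foot",331.9,215.7,.008),("rim",332.9,203.5,.054),("A",287.7,222.8,.07),("B",234.6,286.5,.07)]: print(n,ray(p,u,v,z).round(4))
print("rimside",ray(q,245+202/6.06,225+122/6,.054), "footside",ray(q,245+203/6.06,225+232/6,.006))
w=viewer.camera_params("wrist"); s=robot.observe()
from scipy.spatial.transform import Rotation as R
Rt=R.from_euler("xyz",s["tool_rot"]).as_matrix()
print(Rt.round(3),"cam in tool",(Rt.T@(w["T"][:3,3]-s["tool_pos"])).round(3),(Rt.T@w["T"][:3,:3]).round(3),w["K"])
E
```

```text
foot [ 0.4536 -0.1742  0.008 ]
rim [ 0.4566 -0.18    0.054 ]
A [0.511  0.0038 0.07  ]
B [0.4763 0.2982 0.07  ]
rimside [ 0.45967117 -0.17993284  0.054     ] footside [ 0.45457279 -0.18976027  0.006     ]
[[ 0.944  0.329 -0.   ]
 [ 0.329 -0.944  0.001]
 [ 0.    -0.001 -1.   ]] cam in tool [ 0.072 -0.    -0.158] [[-0.001 -0.966 -0.26 ]
 [ 1.    -0.001  0.   ]
 [-0.001 -0.26   0.966]] [[343.07218383   0.         279.94742685]
 [  0.         343.07218383 211.25569033]
 [  0.           0.           1.        ]]
```

```bash
python3 - <<'E'
from h import *
p=viewer.camera_params("scene")
for n,u,v,z in [("greenbig",488,270,.02),("orange",527,270,.015),("red",415,381,.015),("tea",243,432,.092),("strainer",242,398,.061),("capb",290,382,.024),("capg",319,353,.024),("mug",512,218,.095),("flask",491,156,.234)]:
    print(n,ray(p,u*.7,v*.7,z).round(3))
E
```

```text
greenbig [ 0.495 -0.314  0.02 ]
orange [ 0.418 -0.376  0.015]
red [0.429 0.109 0.015]
tea [0.558 0.443 0.092]
strainer [0.644 0.37  0.061]
capb [0.628 0.263 0.024]
capg [0.637 0.164 0.024]
mug [ 0.511 -0.458  0.095]
flask [ 0.6   -0.485  0.234]
```

Request:
step_arm:
  increments:
    - {"delta_pos": [4.6, -2.5, -1], "dr": [0, 0, 0], "fingers": -1}
    - {"delta_pos": [10, -5.3, -2], "dr": [0, 0, 0], "fingers": -1}
    - {"delta_pos": [16, -8.5, -3], "dr": [0, 0, 0], "fingers": -1}
    - {"delta_pos": [21, -11, -3], "dr": [0, 0, 0], "fingers": -1}
    - {"delta_pos": [26, -14, -3], "dr": [0, 0, 0], "fingers": -1}

```text
time: 0.82
tool_pos: [0.3733, -0.2766, 0.2569]
tool_rot: [3.141, -0.0, 0.335]
contact_force: [0.6, -0.2, -0.2]
opening: 0.0919
grip_force: 0.0
```

Request:
step_arm:
  increments:
    - {"delta_pos": [5, -3, 1], "dr": [0, 0, 0], "fingers": -1}
    - {"delta_pos": [10, -6, 3], "dr": [0, 0, 0], "fingers": -1}
    - {"delta_pos": [11.1, -6.4, 5.5], "dr": [0, 0, 0], "fingers": -1}
    - {"delta_pos": [11.1, -6.4, 6], "dr": [0, 0, 0], "fingers": -1}
    - {"delta_pos": [11.1, -6.4, 6], "dr": [0, 0, 0], "fingers": -1}

```text
time: 1.45
tool_pos: [0.4555, -0.1819, 0.1969]
tool_rot: [-3.142, 0.0, 0.334]
contact_force: [-0.2, -0.4, 0.7]
opening: 0.0918
grip_force: 0.0
```

```bash
python3 - <<'E'
from h import *
s=robot.observe(); p=viewer.camera_params("wrist"); im=viewer.read_camera("wrist")
cv2.imwrite("pics/w1.png",cv2.resize(im[:,:,::-1],(800,600),interpolation=cv2.INTER_CUBIC)); print(s["tool_pos"],s["tool_rot"])
h=cv2.cvtColor(im,cv2.COLOR_RGB2HSV)
for n,lo,hi,z in [("yel",(22,120,80),(35,255,255),.060)]:
    m=cv2.inRange(h,lo,hi); k,l,st,c=cv2.connectedComponentsWithStats(m); i=1+st[1:,4].argmax(); pts=np.argwhere(l==i)[:,::-1].astype(np.float32)
    e=cv2.fitEllipse(cv2.convexHull(pts)); print(e,st[i],ray(p,*e[0],z))
E
```

```text
[ 0.45553387 -0.18186404  0.19691871] [-3.14158165e+00  4.54737411e-04  3.34237701e-01]
((278.5326232910156, 195.21615600585938), (74.8263931274414, 75.95439147949219), 98.41389465332031) [ 241  158   76   75 1322] [ 0.46130263 -0.17826027  0.06      ]
```

View pics/w1.png

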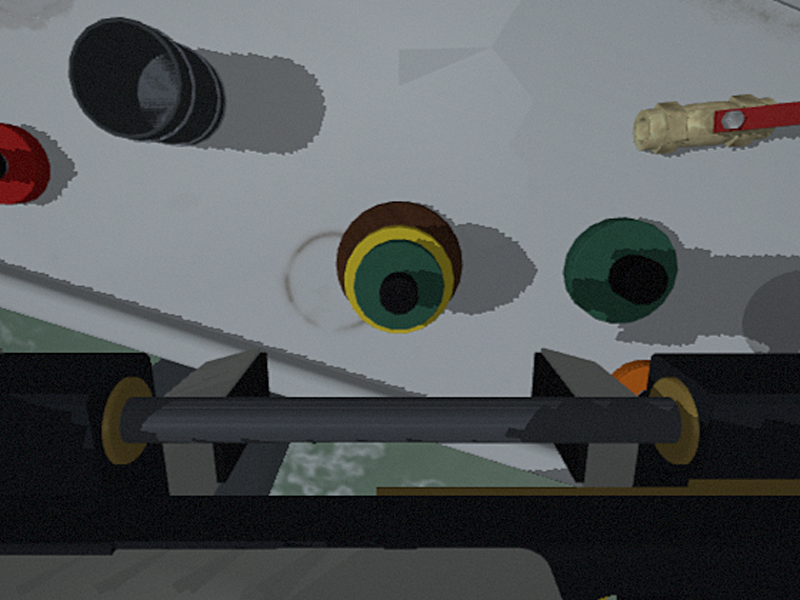

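The wrist view shows the nested lids at (400,280). Tin A at (130,80) has a bare grey floor, so it is the empty one. I'll descend onto the yellow rim.

Request:
step_arm:
  increments:
    - {"delta_pos": [0.6, -0.2, 4], "dr": [0, 0, 0], "fingers": -1}
    - {"delta_pos": [0.6, -0.2, 9], "dr": [0, 0, 0], "fingers": -1}
    - {"delta_pos": [0.6, -0.2, 13], "dr": [0, 0, 0], "fingers": -1}
    - {"delta_pos": [0.6, -0.2, 15.2], "dr": [0, 0, 0], "fingers": -1}
    - {"delta_pos": [0.6, -0.2, 16.0], "dr": [0, 0, 0], "fingers": -1}

```text
time: 2.12
tool_pos: [0.4605, -0.1784, 0.0364]
tool_rot: [-3.141, 0.0, 0.333]
contact_force: [0.3, 0.6, -0.2]
opening: 0.0916
grip_force: 0.0
```

Request:
step_arm:
  increments:
    - {"delta_pos": [0, 0, 0], "dr": [0, 0, 0], "fingers": -0.2}
    - {"delta_pos": [0, 0, 0], "dr": [0, 0, 0], "fingers": 0}
    - {"delta_pos": [0, 0, 0], "dr": [0, 0, 0], "fingers": 0.3}
    - {"delta_pos": [0, 0, 0], "dr": [0, 0, 0], "fingers": 1}
    - {"delta_pos": [0, 0, 0], "dr": [0, 0, 0], "fingers": 1}
  newtons: 25

```text
time: 2.75
tool_pos: [0.4616, -0.1779, 0.0377]
tool_rot: [3.14, -0.001, 0.335]
contact_force: [-1.2, -0.8, 5.8]
opening: 0.0672
grip_force: 25.0
```

Gripped at 67 mm, with a small upward force. I'll lift gently and look.

Request:
step_arm:
  increments:
    - {"delta_pos": [0, 0, -0.3], "dr": [0, 0, 0], "fingers": 1}
    - {"delta_pos": [0, 0, -1], "dr": [0, 0, 0], "fingers": 1}
    - {"delta_pos": [0, 0, -2.5], "dr": [0, 0, 0], "fingers": 1}
    - {"delta_pos": [0, 0, -4], "dr": [0, 0, 0], "fingers": 1}
    - {"delta_pos": [0, 0, -5], "dr": [0, 0, 0], "fingers": 1}

```text
time: 3.38
tool_pos: [0.4614, -0.1777, 0.0882]
tool_rot: [3.14, -0.001, 0.335]
contact_force: [-0.4, 0.2, -1.2]
opening: 0.0672
grip_force: 25.0
```

```bash
python3 - <<'E'
from h import *
a=viewer.read_camera("wrist")[:,:,::-1]; b=viewer.read_camera("side")[:,:,::-1]
cv2.imwrite("pics/g1.png",np.hstack([cv2.resize(a,(400,300)),cv2.resize(b[165:285,200:360],(400,300),interpolation=cv2.INTER_CUBIC)]))
p=viewer.camera_params("side"); print(robot.observe()["contact_force"])
E
```

```text
[ 0.43028059  0.70932871 -2.32752852]
```

View pics/g1.png

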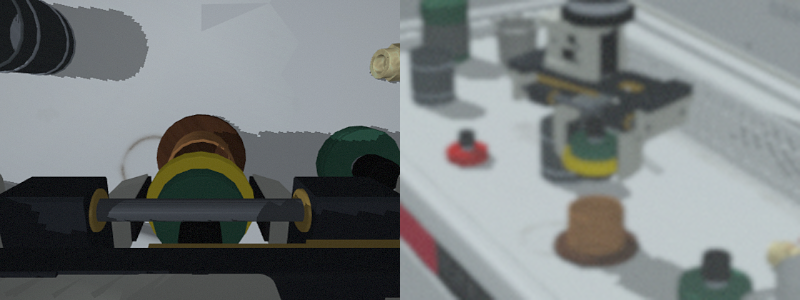

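Both lids are held nested and level, and the rest is empty. I'll transfer to a viewing pose beside tin B.

Request:
step_arm:
  increments:
    - {"delta_pos": [0, -1, -2], "dr": [0, 0, 0], "fingers": 1}
    - {"delta_pos": [0.5, -4, -5], "dr": [0, 0, 0], "fingers": 1}
    - {"delta_pos": [1.5, -8.5, -8], "dr": [0, 0, 0], "fingers": 1}
    - {"delta_pos": [2.5, -13.5, -10], "dr": [0, 0, 0], "fingers": 1}
    - {"delta_pos": [3.5, -18.5, -11], "dr": [0, 0, 0], "fingers": 1}

```text
time: 4.1
tool_pos: [0.433, 0.0101, 0.1977]
tool_rot: [3.141, -0.001, 0.334]
contact_force: [0.6, 0.6, -1.7]
opening: 0.0674
grip_force: 25.0
```

Request:
step_arm:
  increments:
    - {"delta_pos": [1, -5, 0], "dr": [0, 0, 0], "fingers": 1}
    - {"delta_pos": [2, -10, 0], "dr": [0, 0, 0], "fingers": 1}
    - {"delta_pos": [3.1, -15, 0], "dr": [0, 0, 0], "fingers": 1}
    - {"delta_pos": [4.2, -20, 0], "dr": [0, 0, 0], "fingers": 1}
    - {"delta_pos": [5, -23, 0], "dr": [0, 0, 0], "fingers": 1}

```text
time: 4.72
tool_pos: [0.4039, 0.2445, 0.1964]
tool_rot: [-3.141, 0.001, 0.337]
contact_force: [0.3, -0.4, -1.6]
opening: 0.0674
grip_force: 25.0
```

Request:
step_arm:
  increments:
    - {"delta_pos": [0.3, -1.5, 0], "dr": [0, 0, 0], "fingers": 1}
    - {"delta_pos": [0.5, -2.5, 0], "dr": [0, 0, 0], "fingers": 1}
    - {"delta_pos": [0.5, -2.8, 0], "dr": [0, 0, 0], "fingers": 1}
    - {"delta_pos": [0.5, -2.8, 0], "dr": [0, 0, 0], "fingers": 1}
    - {"delta_pos": [0.5, -2.8, 0], "dr": [0, 0, 0], "fingers": 1}

```text
time: 5.35
tool_pos: [0.4005, 0.2699, 0.1967]
tool_rot: [3.141, 0.0, 0.334]
contact_force: [0.5, -0.3, -2.1]
opening: 0.0673
grip_force: 25.0
```

```bash
python3 - <<'E'
from h import *
s=robot.observe(); p=viewer.camera_params("wrist"); im=viewer.read_camera("wrist")
cv2.imwrite("pics/w2.png",cv2.resize(im[:,:,::-1],(800,600),interpolation=cv2.INTER_CUBIC)); print(s["tool_pos"],s["tool_rot"],s["opening"])
print(proj(p,[.476,.298,.07])/.7)
E
```

```text
[0.40054543 0.26988167 0.19673294] [3.14131996e+00 1.32258649e-05 3.33802517e-01] 0.06729398644959077
[396.84933728 152.86856237]
```

View pics/w2.png

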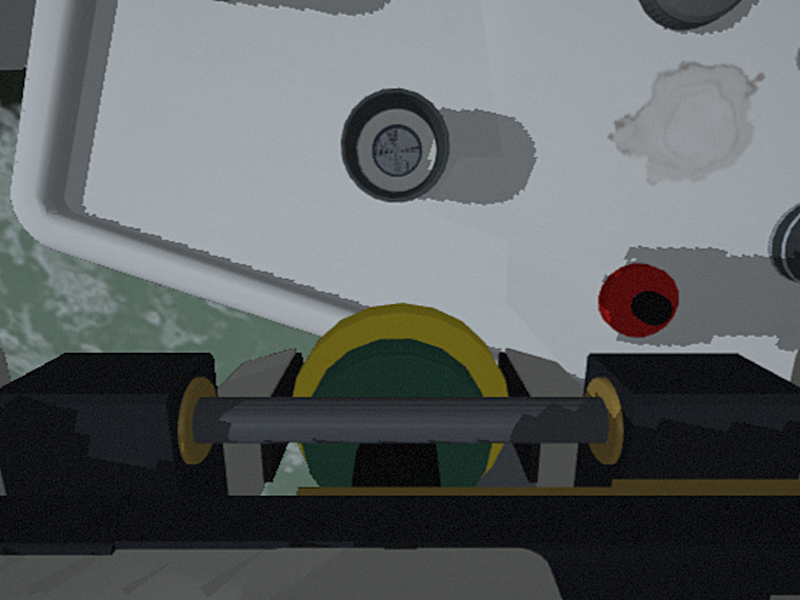

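The wrist view shows the white tape inside tin B, whose rim spans columns 342–448 and rows 88–202, so it is the right tin. I'll fit the rim and the held lid.

```bash
python3 - <<'E'
from h import *
from scipy.optimize import least_squares
from scipy.spatial.transform import Rotation as R
s=robot.observe(); p=viewer.camera_params("wrist"); im=viewer.read_camera("wrist")
t=np.linspace(0,2*np.pi,180)
def ext(c,r,z):
    P=np.array([proj(p,[c[0]+r*np.cos(a),c[1]+r*np.sin(a),z]) for a in t])
    return np.r_[P.min(0),P.max(0)]
g=cv2.cvtColor(im,cv2.COLOR_RGB2HSV)
roi=(g[50:150,225:325,2]<95).astype(np.uint8)
k,l,st,c=cv2.connectedComponentsWithStats(roi); i=1+st[1:,4].argmax(); print(st[i])
obs=np.array([342,88,448,202])*.7
f=least_squares(lambda c:np.r_[ext(c,.0305,.07)-obs],[.476,.298]); print("rim",f.x,f.fun)
m=cv2.inRange(g,(22,120,60),(35,255,255)); y,x=np.nonzero(m); lid=np.array([x.min(),y.min(),x.max()+1]); print("lid px",lid/.7)
z0=s["tool_pos"][2]+.0103
for z in (z0,z0+.012): 
    f2=least_squares(lambda c:(ext(c,.034,z)-np.r_[lid,0])[:3],s["tool_pos"][:2]); print("lid",z,f2.x,f2.fun)
Rt=R.from_euler("xyz",s["tool_rot"]).as_matrix(); print("lid-tcp tool",Rt.T@np.r_[f2.x-s["tool_pos"][:2],0])
print("tcp",s["tool_pos"],"delta tool lid->tin",Rt.T@np.r_[f.x-f2.x,0], "tcp->tin", Rt.T@np.r_[f.x-s["tool_pos"][:2],0])
E
```

```text
[  14   12   77   79 2332]
rim [0.47871182 0.3000988 ] [-1.48210491 -0.47410694  1.48414507  0.62088355]
lid px [177.14285714 302.85714286 800.        ]
lid 0.20705202897330435 [0.41421258 0.24442125] [ 145.11204362  -15.61878575 -144.34694449]
lid 0.21905202897330436 [0.41621277 0.24750012] [ 138.96268793  -16.13000461 -138.16853052]
lid-tcp tool [7.43556763e-03 2.63565772e-02 5.91618309e-06]
tcp [0.40055103 0.26996491 0.19675203] delta tool lid->tin [ 7.62841663e-02 -2.92143476e-02 -3.31499454e-06] tcp->tin [ 8.37197339e-02 -2.85777031e-03  2.60118855e-06]
```

```bash
python3 - <<'E'
from h import *
from scipy.optimize import least_squares
from scipy.spatial.transform import Rotation as R
s=robot.observe(); p=viewer.camera_params("wrist"); im=viewer.read_camera("wrist")
t=np.linspace(0,2*np.pi,180)
def ext(c,r,z):
    P=np.array([proj(p,[c[0]+r*np.cos(a),c[1]+r*np.sin(a),z]) for a in t]); return np.r_[P.min(0),P.max(0)]
Rt=R.from_euler("xyz",s["tool_rot"]).as_matrix()
f=least_squares(lambda c:ext(c,.0305,.07)-[239,62,316,141],[.476,.298]); print("rim",f.x,f.fun)
g=cv2.cvtColor(im,cv2.COLOR_RGB2HSV); m=cv2.inRange(g,(22,120,60),(35,255,255)); k,l,st,c=cv2.connectedComponentsWithStats(m[:272]); 
i=l[218,280]; print("lid",i,st[i]); X=st[i]; lid=[X[0],X[1],X[0]+X[2]]
z=s["tool_pos"][2]+.0223
f2=least_squares(lambda q:(ext(q[:2],q[2],z)[:3]-lid),np.r_[s["tool_pos"][:2],.034]); print(f2.x,f2.fun)
e=ext(s["tool_pos"][:2],.034,z); print("predicted if centred",e)
print("lid-tcp",Rt.T@np.r_[f2.x[:2]-s["tool_pos"][:2],0],"tcp->tin", Rt.T@np.r_[f.x-s["tool_pos"][:2],0])
E
```

```text
rim [0.47896171 0.29946491] [-0.08213866 -0.88972724  0.08231938  1.0051235 ]
lid 1 [ 206  212  149   60 3672]
[0.40287723 0.27099841 0.03220571] [-2.84217094e-14  2.84217094e-14 -5.68434189e-14]
predicted if centred [202.45088303 213.72404118 359.07882387 355.96198912]
lid-tcp [ 2.52508761e-03 -1.12808064e-04  1.63993743e-07] tcp->tin [ 8.37371209e-02 -2.06114030e-03  5.73067168e-06]
```

```bash
python3 - <<'E'
from h import *
from scipy.optimize import least_squares
from scipy.spatial.transform import Rotation as R
s=robot.observe(); p=viewer.camera_params("wrist"); im=viewer.read_camera("wrist"); sd=viewer.read_camera("side"); sc=viewer.read_camera("scene")
Rt=R.from_euler("xyz",s["tool_rot"]).as_matrix()
g=cv2.cvtColor(im,cv2.COLOR_RGB2HSV); m=cv2.inRange(g,(20,90,40),(37,255,255)); k,l,st,c=cv2.connectedComponentsWithStats(m[:272]); i=l[218,280]
# outer edge points (upper arc): first yellow row in each column, fit circle of r=.034 at unknown height
pts=np.array([(x,np.nonzero(l[:,x]==i)[0][0]) for x in range(st[i][0]+2,st[i][0]+st[i][2]-2,3)],float)
def res(q): return [np.linalg.norm(ray(p,u+.5,v,q[2])[:2]-q[:2])-.034 for u,v in pts]
f=least_squares(res,np.r_[s["tool_pos"][:2],.22]); print(st[i],f.x,np.abs(f.fun).max(),"lid top - tcp, tool:",Rt.T@(f.x-s["tool_pos"]))
for z in(.212,.2155,.219):
    h=least_squares(lambda q:res([q[0],q[1],z]),s["tool_pos"][:2]); print(z,Rt.T@np.r_[h.x-s["tool_pos"][:2],0],h.cost)
for n,a in(("side",sd),("scene",sc)):
    P=viewer.camera_params(n); u,v=proj(P,s["tool_pos"]).astype(int)
    cv2.imwrite(f"pics/{n}_c.png",cv2.resize(a[max(v-45,0):v+30,max(u-50,0):u+50,::-1],(400,300),interpolation=cv2.INTER_CUBIC)); print(n,u,v)
cv2.imwrite("pics/hold.png",np.hstack([cv2.imread("pics/side_c.png"),cv2.imread("pics/scene_c.png")]))
E
```

```text
[ 206  212  149   60 3714] [0.39799339 0.26943658 0.20815992] 0.000687920636758696 lid top - tcp, tool: [-0.00261222 -0.00014247 -0.01141797]
0.212 [-1.71233599e-03 -1.54266490e-04 -1.60440499e-07] 2.7144380129198156e-06
0.2155 [-8.88841059e-04 -1.63537327e-04 -9.59509973e-08] 5.565853782351547e-06
0.219 [-6.24078286e-05 -1.72897112e-04 -3.12398730e-08] 9.853320708936718e-06
side 190 154
scene 262 256
```

View pics/hold.png

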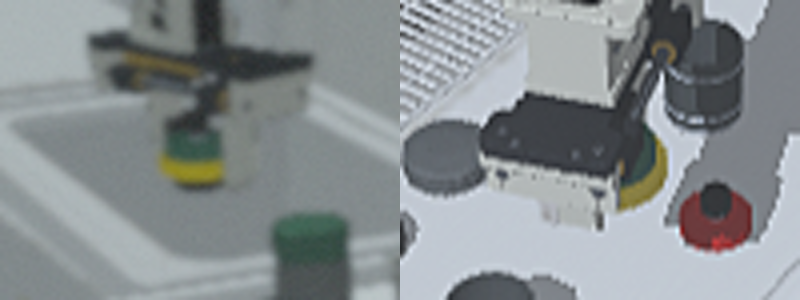

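The lids are level in the gripper, with the offset under 1 mm. I'll move over the tin and start down.

Request:
step_arm:
  increments:
    - {"delta_pos": [3, -0.1, 0], "dr": [0, 0, 0], "fingers": 1}
    - {"delta_pos": [6, -0.2, 2], "dr": [0, 0, 0], "fingers": 1}
    - {"delta_pos": [8.4, -0.2, 5], "dr": [0, 0, 0], "fingers": 1}
    - {"delta_pos": [8.4, -0.2, 7.5], "dr": [0, 0, 0], "fingers": 1}
    - {"delta_pos": [8.4, -0.2, 9], "dr": [0, 0, 0], "fingers": 1}

```text
time: 6.28
tool_pos: [0.4786, 0.2997, 0.1051]
tool_rot: [3.141, 0.002, 0.335]
contact_force: [-0.0, -0.2, -1.1]
opening: 0.067
grip_force: 25.0
```

Request:
step_arm:
  increments:
    - {"delta_pos": [0, 0, 0.7], "dr": [0, 0, 0], "fingers": 1}
    - {"delta_pos": [0, 0, 1.2], "dr": [0, 0, 0], "fingers": 1}
    - {"delta_pos": [0, 0, 1.7], "dr": [0, 0, 0], "fingers": 1}
    - {"delta_pos": [0, 0, 2.2], "dr": [0, 0, 0], "fingers": 1}
    - {"delta_pos": [0, 0, 2.5], "dr": [0, 0, 0], "fingers": 1}

```text
time: 6.9
tool_pos: [0.4791, 0.3, 0.0816]
tool_rot: [3.142, -0.0, 0.335]
contact_force: [-0.3, 0.5, -1.6]
opening: 0.0674
grip_force: 25.0
```

Request:
step_arm:
  increments:
    - {"delta_pos": [0, 0, 0.2], "dr": [0, 0, 0], "fingers": 1}
    - {"delta_pos": [0, 0, 0.4], "dr": [0, 0, 0], "fingers": 1}
    - {"delta_pos": [0, 0, 0.6], "dr": [0, 0, 0], "fingers": 1}
    - {"delta_pos": [0, 0, 0.8], "dr": [0, 0, 0], "fingers": 1}
    - {"delta_pos": [0, 0, 0.8], "dr": [0, 0, 0], "fingers": 1}

```text
time: 7.52
tool_pos: [0.479, 0.3, 0.0735]
tool_rot: [3.141, 0.0, 0.335]
contact_force: [0.5, 0.4, -2.2]
opening: 0.0672
grip_force: 25.0
```

Request:
step_arm:
  increments:
    - {"delta_pos": [0, 0, 0.15], "dr": [0, 0, 0], "fingers": 1}
    - {"delta_pos": [0, 0, 0.3], "dr": [0, 0, 0], "fingers": 1}
    - {"delta_pos": [0, 0, 0.45], "dr": [0, 0, 0], "fingers": 1}
    - {"delta_pos": [0, 0, 0.5], "dr": [0, 0, 0], "fingers": 1}
    - {"delta_pos": [0, 0, 0.5], "dr": [0, 0, 0], "fingers": 1}

```text
time: 8.15
tool_pos: [0.4791, 0.3, 0.0686]
tool_rot: [3.141, -0.0, 0.335]
contact_force: [-0.0, -0.1, -1.3]
opening: 0.0676
grip_force: 25.0
```

Request:
step_arm:
  increments:
    - {"delta_pos": [0, 0, 0.1], "dr": [0, 0, 0], "fingers": 1}
    - {"delta_pos": [0, 0, 0.2], "dr": [0, 0, 0], "fingers": 1}
    - {"delta_pos": [0, 0, 0.3], "dr": [0, 0, 0], "fingers": 1}
    - {"delta_pos": [0, 0, 0.4], "dr": [0, 0, 0], "fingers": 1}
    - {"delta_pos": [0, 0, 0.4], "dr": [0, 0, 0], "fingers": 1}

```text
time: 8.78
tool_pos: [0.479, 0.3, 0.0646]
tool_rot: [3.142, 0.0, 0.335]
contact_force: [0.6, 0.2, -1.8]
opening: 0.0673
grip_force: 25.0
```

Request:
step_arm:
  increments:
    - {"delta_pos": [0, 0, 0.05], "dr": [0, 0, 0], "fingers": 1}
    - {"delta_pos": [0, 0, 0.1], "dr": [0, 0, 0], "fingers": 1}
    - {"delta_pos": [0, 0, 0.15], "dr": [0, 0, 0], "fingers": 1}
    - {"delta_pos": [0, 0, 0.2], "dr": [0, 0, 0], "fingers": 1}
    - {"delta_pos": [0, 0, 0.2], "dr": [0, 0, 0], "fingers": 1}

```text
time: 9.4
tool_pos: [0.479, 0.3, 0.0627]
tool_rot: [3.142, -0.0, 0.335]
contact_force: [0.1, 0.1, -2.1]
opening: 0.067
grip_force: 25.0
```

Request:
step_arm:
  increments:
    - {"delta_pos": [0, 0, 0.05], "dr": [0, 0, 0], "fingers": 1}
    - {"delta_pos": [0, 0, 0.1], "dr": [0, 0, 0], "fingers": 1}
    - {"delta_pos": [0, 0, 0.15], "dr": [0, 0, 0], "fingers": 1}
    - {"delta_pos": [0, 0, 0.2], "dr": [0, 0, 0], "fingers": 1}
    - {"delta_pos": [0, 0, 0.2], "dr": [0, 0, 0], "fingers": 1}

```text
time: 10.02
tool_pos: [0.479, 0.3, 0.0606]
tool_rot: [3.141, 0.0, 0.335]
contact_force: [0.7, 0.5, -1.4]
opening: 0.0674
grip_force: 25.0
```

Request:
step_arm:
  increments:
    - {"delta_pos": [0, 0, 0.05], "dr": [0, 0, 0], "fingers": 1}
    - {"delta_pos": [0, 0, 0.1], "dr": [0, 0, 0], "fingers": 1}
    - {"delta_pos": [0, 0, 0.15], "dr": [0, 0, 0], "fingers": 1}
    - {"delta_pos": [0, 0, 0.2], "dr": [0, 0, 0], "fingers": 1}
    - {"delta_pos": [0, 0, 0.2], "dr": [0, 0, 0], "fingers": 1}

```text
time: 10.65
tool_pos: [0.4791, 0.3, 0.0598]
tool_rot: [3.141, -0.001, 0.335]
contact_force: [-2.1, -2.4, 9.3]
opening: 0.0672
grip_force: 25.0
```

Firm contact came at TCP z = 0.0598, against 0.0597 predicted for home. I'll ease the load and release.

Request:
step_arm:
  increments:
    - {"delta_pos": [0, 0, -0.05], "dr": [0, 0, 0], "fingers": 1}
    - {"delta_pos": [0, 0, -0.05], "dr": [0, 0, 0], "fingers": 1}
    - {"delta_pos": [0, 0, -0.05], "dr": [0, 0, 0], "fingers": 0.35}
    - {"delta_pos": [0, 0, -0.05], "dr": [0, 0, 0], "fingers": 0}
    - {"delta_pos": [0, 0, -0.05], "dr": [0, 0, 0], "fingers": -1}
  newtons: 8

```text
time: 11.28
tool_pos: [0.4792, 0.3001, 0.0592]
tool_rot: [-3.142, -0.001, 0.335]
contact_force: [0.1, -0.4, 0.0]
opening: 0.0735
grip_force: 0.0
```

Request:
step_arm:
  increments:
    - {"delta_pos": [0, 0, 0], "dr": [0, 0, 0], "fingers": -1}
    - {"delta_pos": [0, 0, 0], "dr": [0, 0, 0], "fingers": -1}
    - {"delta_pos": [0, 0, 0], "dr": [0, 0, 0], "fingers": -1}
    - {"delta_pos": [0, 0, 0], "dr": [0, 0, 0], "fingers": -1}
    - {"delta_pos": [0, 0, 0], "dr": [0, 0, 0], "fingers": -1}

```text
time: 11.9
tool_pos: [0.479, 0.3, 0.0592]
tool_rot: [3.142, -0.0, 0.335]
contact_force: [0.2, 0.4, -0.2]
opening: 0.0918
grip_force: 0.0
```

Request:
step_arm:
  increments:
    - {"delta_pos": [0, 0, -2], "dr": [0, 0, 0], "fingers": -1}
    - {"delta_pos": [0, 0, -6], "dr": [0, 0, 0], "fingers": -1}
    - {"delta_pos": [0, 0, -11], "dr": [0, 0, 0], "fingers": -1}
    - {"delta_pos": [0, 0, -16], "dr": [0, 0, 0], "fingers": -1}
    - {"delta_pos": [0, 0, -16], "dr": [0, 0, 0], "fingers": -1}

```text
time: 12.52
tool_pos: [0.481, 0.301, 0.2237]
tool_rot: [-3.141, -0.009, 0.335]
contact_force: [0.6, -0.3, -0.1]
opening: 0.0916
grip_force: 0.0
```

```bash
python3 - <<'E'
from h import *
from scipy.spatial.transform import Rotation as R
s=robot.observe(); p=viewer.camera_params("wrist"); im=viewer.read_camera("wrist"); sc=viewer.read_camera("scene"); sd=viewer.read_camera("side")
Rt=R.from_euler("xyz",s["tool_rot"]).as_matrix(); print(s["tool_pos"])
h=cv2.cvtColor(im,cv2.COLOR_RGB2HSV)
m=cv2.inRange(h[:245],(22,120,60),(35,255,255)); k,l,st,c=cv2.connectedComponentsWithStats(m); i=1+st[1:,4].argmax()
e=cv2.fitEllipse(cv2.convexHull(np.argwhere(l==i)[:,::-1].astype(np.float32))); X=ray(p,*e[0],.082); print(e,st[i],X,"tool",Rt.T@np.r_[(X-s["tool_pos"])[:2],0])
def crop(a,P):
    u,v=proj(viewer.camera_params(P),[.479,.300,.09]).astype(int); return cv2.resize(a[v-24:v+36,u-40:u+40,::-1],(400,300),interpolation=cv2.INTER_CUBIC)
u,v=map(int,e[0]); w=cv2.resize(im[v-60:v+60,u-80:u+80,::-1],(400,300),interpolation=cv2.INTER_CUBIC); print("wrist crop origin",u-80,v-60)
cv2.imwrite("pics/seat.png",np.vstack([np.hstack([crop(sc,"scene"),crop(sd,"side")]),np.hstack([w,w*0])]))
E
```

```text
[0.48095994 0.30096306 0.22370166]
((280.30694580078125, 205.26235961914062), (73.07170867919922, 73.61849975585938), 76.11581420898438) [ 244  169   74   73 1271] [0.47875611 0.30026561 0.082     ] tool [-2.31053892e-03 -6.55970141e-05 -2.09596214e-05]
wrist crop origin 200 145
```

View pics/seat.png

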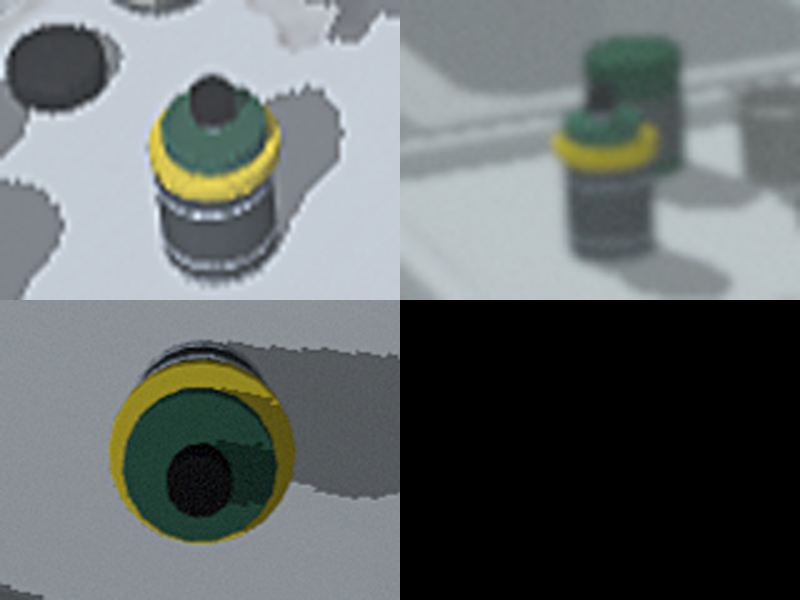

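The lids are seated flat on the tin and centred at (0.4788, 0.3003), with the knob upright. I'll descend onto the knob.

Request:
step_arm:
  increments:
    - {"delta_pos": [0, 0, 3], "dr": [0, 0, 0], "fingers": -0.3}
    - {"delta_pos": [0, 0, 7], "dr": [0, 0, 0], "fingers": -0.3}
    - {"delta_pos": [0, 0, 10], "dr": [0, 0, 0], "fingers": -0.3}
    - {"delta_pos": [0, 0, 11.5], "dr": [0, 0, 0], "fingers": -0.3}
    - {"delta_pos": [0, 0, 11.9], "dr": [0, 0, 0], "fingers": -0.3}

```text
time: 13.3
tool_pos: [0.4784, 0.2997, 0.0989]
tool_rot: [3.141, 0.003, 0.335]
contact_force: [-0.3, -0.4, 0.3]
opening: 0.0597
grip_force: 0.0
```

```bash
python3 - <<'E'
from h import *
from scipy.spatial.transform import Rotation as R
p=viewer.camera_params("scene"); s=robot.observe(); q=viewer.camera_params("wrist")
print(s["tool_pos"],s["tool_rot"],s["opening"],s["contact_force"])
E
```

```text
[0.47842311 0.29973291 0.09885145] [3.14124788e+00 2.64796160e-03 3.34787577e-01] 0.059737107033960596 [-0.29483038 -0.38621102  0.34924467]
```

Request:
step_arm:
  increments:
    - {"delta_pos": [0, 0, -0.1], "dr": [0, 0, 0], "fingers": 0.2}
    - {"delta_pos": [0, 0, -0.1], "dr": [0, 0, 0], "fingers": 0.4}
    - {"delta_pos": [0, 0, -0.1], "dr": [0, 0, 0], "fingers": 0.6}
    - {"delta_pos": [0, 0, -0.1], "dr": [0, 0, 0], "fingers": 1}
    - {"delta_pos": [0, 0, -0.1], "dr": [0, 0, 0], "fingers": 1}
  newtons: 15

```text
time: 13.92
tool_pos: [0.4792, 0.3001, 0.1015]
tool_rot: [3.142, -0.001, 0.335]
contact_force: [0.1, 0.9, 2.3]
opening: 0.0215
grip_force: 15.0
```

Request:
step_arm:
  increments:
    - {"delta_pos": [0, 0, 0], "dr": [0, 0, 0], "fingers": 1}
    - {"delta_pos": [0, 0, 0], "dr": [0, 0, 0], "fingers": 1}
    - {"delta_pos": [0, 0, 0], "dr": [0, 0, 0], "fingers": 1}
    - {"delta_pos": [0, 0, -0.1], "dr": [0, 0, 0], "fingers": 1}
    - {"delta_pos": [0, 0, -0.3], "dr": [0, 0, 0], "fingers": 1}

```text
time: 14.55
tool_pos: [0.4787, 0.2999, 0.1037]
tool_rot: [3.141, 0.001, 0.335]
contact_force: [0.4, -0.3, 0.1]
opening: 0.0215
grip_force: 15.0
```

Gripped at 21.5 mm on the knob. I'll lift about 10 cm, straight and slowly at first.

Request:
step_arm:
  increments:
    - {"delta_pos": [0, 0, -0.5], "dr": [0, 0, 0], "fingers": 1}
    - {"delta_pos": [0, 0, -1.1], "dr": [0, 0, 0], "fingers": 1}
    - {"delta_pos": [0, 0, -2], "dr": [0, 0, 0], "fingers": 1}
    - {"delta_pos": [0, 0, -3.2], "dr": [0, 0, 0], "fingers": 1}
    - {"delta_pos": [0, 0, -4.5], "dr": [0, 0, 0], "fingers": 1}

```text
time: 15.18
tool_pos: [0.4791, 0.3001, 0.1503]
tool_rot: [3.142, -0.0, 0.335]
contact_force: [0.1, -0.3, -0.8]
opening: 0.0215
grip_force: 15.0
```

Request:
step_arm:
  increments:
    - {"delta_pos": [0, 0, -1.5], "dr": [0, 0, 0], "fingers": 1}
    - {"delta_pos": [0, 0, -3], "dr": [0, 0, 0], "fingers": 1}
    - {"delta_pos": [0, 0, -4], "dr": [0, 0, 0], "fingers": 1}
    - {"delta_pos": [0, 0, -4.5], "dr": [0, 0, 0], "fingers": 1}
    - {"delta_pos": [0, 0, -4.5], "dr": [0, 0, 0], "fingers": 1}

```text
time: 15.8
tool_pos: [0.4791, 0.3001, 0.1943]
tool_rot: [3.142, -0.0, 0.335]
contact_force: [-0.1, 0.1, -0.0]
opening: 0.0214
grip_force: 15.0
```

Request:
step_arm:
  increments:
    - {"delta_pos": [0, 0, 0], "dr": [0, 0, 0], "fingers": 1}
    - {"delta_pos": [0, 0, 0], "dr": [0, 0, 0], "fingers": 1}
    - {"delta_pos": [0, 0, 0], "dr": [0, 0, 0], "fingers": 1}
    - {"delta_pos": [0, 0, 0], "dr": [0, 0, 0], "fingers": 1}
    - {"delta_pos": [0, 0, 0], "dr": [0, 0, 0], "fingers": 1}

```text
time: 16.42
tool_pos: [0.479, 0.3, 0.1941]
tool_rot: [3.141, 0.0, 0.335]
contact_force: [0.3, 0.2, -0.6]
opening: 0.021
grip_force: 15.0
```

```bash
python3 - <<'E'
from h import *
sc=viewer.read_camera("scene"); sd=viewer.read_camera("side"); print(robot.observe()["tool_pos"])
def crop(a,P):
    u,v=proj(viewer.camera_params(P),[.479,.300,.12]).astype(int); print(u,v); return cv2.resize(a[max(v-45,0):v+45,u-60:u+60,::-1],(400,300),interpolation=cv2.INTER_CUBIC)
cv2.imwrite("pics/end.png",np.hstack([crop(sc,"scene"),crop(sd,"side")]))
E
```

```text
[0.47904058 0.3000271  0.19417945]
231 272
211 170
```

View pics/end.png

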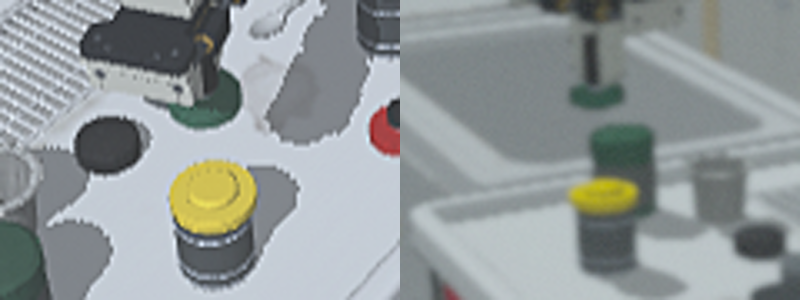

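The yellow inner lid is seated flat on the tin. The green outer lid hangs level in the gripper, about 10 cm above it. I'll hand in.

```bash
python3 -c "
from cell import robot
print(robot.hand_in())"
```

```text
the job is handed in; nothing more can be done
None
```

I handed the job in at about 16.5 s: the inner lid is seated in the tin with the tape, and the gripper is holding the outer lid level about 10 cm above it; no verdict was returned.

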